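# Make up two specimen kits

## Robot

A 6-joint arm with a two-finger parallel gripper is mounted at the origin on a cart in front of the work surface, level with it; the furniture and walls round the work are solid. World frame = base frame: x ahead of the robot, y to its left, z up, the work surface at z = 0. Lengths are in m, angles in degrees, forces in N, time in s.
With the tool pointing down it reaches from about 0.4 to 0.825 m from the base axis. Payload 7 kg.
Tool frame: the origin (TCP) lies midway between the tips of the shut fingers; the grasp point (between the pads) lies 19 mm behind it (hold_point_z is the distance from the TCP to the grasp point, in m); z points along the fingers, y is the line along which they close (so a half turn about z gives the same grasp; the last joint's range is limited). The gripper opens to 88 mm and grips with 3 to 60 N. Pads are 19 mm wide; open, the fingers measure 130 mm over their backs; the gripper's body (78 mm by 193 mm) begins 47 mm behind the grasp point.
Start: joints at [-57.061, 20.546, 0.682, 0, -70.136, -16.507], TCP at [0.191, -0.647, 0.227] pointing down, gripper open.
Joint ranges: [-176.03, 176.03], [-82.01, 121.73], [-58.28, 71.71], [-173.87, 95.51], [-174.79, -0.11], [-173.66, 173.66]. Speed limits (degrees/s): [136.94, 136.94, 172.46, 180, 180, 180].

## Interface

Orientations are given as [roll, pitch, yaw] about the fixed x, y, z axes, in that order (R = Rz(yaw) Ry(pitch) Rx(roll)).
In Python, from plant import get_state, capture, close_job, hold_point_z gives the robot as it stands.
- The arm moves only by the shell command python3 -m inch 'ROWS' [FORCE]. ROWS is text: rows parted by semicolons, each of 5 numbers parted by spaces: the shift along the tool's x, y, z normalised to -1 to 1, where 1 is 0.15 m, then the turn about the tool's z normalised to -1 to 1, where 1 is 360 degrees, then the opening, from 0 (shut) to 1 (fully open). In form: tx ty tz spin grip; .... A call has exactly 8 rows; each row shifts and turns the commanded pose from where the row before left it, along the tool's axes as they then stand; what a row does not reach is not made up. A row lasts 1/8 s, in which the tool goes at most 62.5 mm and 10.7 degrees, less where a joint would pass 70% of its speed; a pose out of reach is approached as far as the arm can. A call with a number of a shift or a turn outside -1 to 1 is refused whole. A call with a gripper value outside its range is refused whole. The fingers move at their own pace and stop on an object; FORCE is the grip in N (left out, the last holds). Time passes only in rows, so rows that do not move let the fingers close, or fill a call up. It gives the time, the measured TCP pose, the force, the opening and the grip force at its end, in the units of the state.
- get_state(): the state, without advancing time (a new reading comes with each control period).
- capture(name): name is "scene" or "top" or "wrist"; returns a dict with "color" (400x640x3 uint8, blue, green, red), "mtx" (3x3 intrinsics, pixels), "R" (3x3) and "t" (3): a world point X has camera coordinates R X + t. Camera axes: x right, y down, z forward; pixel columns grow to the right and rows downward; lengths in m; the calibration is good to about 2 mm. A picture is of the moment at which its call begins. There is no depth.
- close_job(): hands the job in; it is judged then, once.
The state is a dict: "time_s": time; "joints": joint angles; "qd": joint speeds; "joint_torque": joint torques, N m; "tcp_pos": TCP position; "eef_rot": TCP orientation; "contact_force": force on the tool from outside, world axes, zero at the start; "moment": the same for the moment, N m; "gripper_width": finger opening in m; "gripper_force": force on a finger pad.
Only numpy, scipy, OpenCV 4.12 (cv2) and the standard library are available. Lean on these libraries where they do the work, as an engineer would, in place of code of your own. Each camera call takes 0.05 s, during which the arm holds its last target. There are 200 camera calls.

## Task

Make up two kits from the stock standing on the bench. In the long three-well tray goes the small bottle, in the middle well, with one specimen jar and the beaker in the two end wells, either way round; in the short two-well tray go the large bottle and the other specimen jar, one to a well, either way round. Everything must end standing upright on its well's floor and must not be tipped over on the way; leave the timer, the petri dish and the forceps undisturbed.

Things in the scene. Friction and masses are not known exactly. Their poses are not given: they have to be found in the camera images.
- small_bottle: small reagent bottle with a translucent whitish body and a dark screw cap, 48 mm in diameter, 98 mm tall, about 0.14 kg; straight side up to 65 mm, tapering to the cap above; grip it round the side 45 to 60 mm up (lower, its top may meet the palm). Stands loose. Origin: centre of its underside, z up along its axis
- large_bottle: large reagent bottle with a translucent whitish body and a screw cap, 62 mm in diameter, 135 mm tall, about 0.32 kg; straight side up to 90 mm, tapering to the cap above; grip it round the side 78 to 88 mm up (lower, its top may meet the palm). Stands loose. Origin: centre of its underside, z up along its axis
- jar_a: specimen jar: squat straight-sided clear jar with brown pieces inside and a fixed screw lid, 46 mm in diameter, 52 mm tall, about 0.11 kg; grip it round its side 20 to 45 mm above its underside. One of two alike, either may serve in either kit. Stands loose. Origin: centre of its underside, z up along its axis
- jar_b: specimen jar: squat straight-sided clear jar with brown pieces inside and a fixed screw lid, 46 mm in diameter, 52 mm tall, about 0.11 kg; grip it round its side 20 to 45 mm above its underside. One of two alike, either may serve in either kit. Stands loose. Origin: centre of its underside, z up along its axis
- beaker: open clear glass beaker, 46 mm in diameter, 58 mm tall, about 0.06 kg; grip it across the outside, 25 to 50 mm above its underside. Stands loose. Origin: centre of its underside, z up along its axis
- long_tray: long grey plastic tray with three square wells in a row, 238 mm (y) by 82 mm (x), with a 3 mm high-set lug reaching 12 mm beyond each end. Wells 74 x 74 mm, centres at y = -78, 0 and +78 mm, x = 0; well floors 3 mm above the bench, walls and dividers 4 mm thick with tops 18 mm above the bench. Fixed to the bench. Origin: centre of its underside on the bench; the row of wells runs along its y, z up
- short_tray: short grey plastic tray with two square wells side by side, 180 mm (y) by 92 mm (x), with a 3 mm high-set lug reaching 12 mm beyond each end. Wells 84 x 84 mm, centres at y = -44 and +44 mm, x = 0; well floors 3 mm above the bench, walls and dividers 4 mm thick with tops 18 mm above the bench. Fixed to the bench. Origin: centre of its underside on the bench; the row of wells runs along its y, z up
- timer: bystander: white square bench timer lying face up, 70 x 64 x 20 mm, loose. Origin: centre of its underside
- petri_dish: bystander: flat closed petri dish, 91 mm in diameter, 15 mm high, loose. Origin: centre of its underside
- forceps: bystander: steel forceps lying flat, pointing away from the robot, between the two trays, 131 x 15 x 9 mm, loose. Origin: centre of its underside, length along its y
Mind the look-alikes: they are no part of the job. What is shaped like the small_bottle but orange is not meant.

How it is judged (in metres and radians):
At the end, for the whole second after the job is handed in: Small bottle in the long tray's middle well, beaker and one jar in its end wells; large bottle and other jar in the short tray's wells. Each within 20 mm (short tray 23) of its well's centre along both axes, underside under 8 mm up, within 0.12 rad of upright, at rest, released (x of small_bottle in the frame of long_tray between -0.02 and 0.02 m and z of small_bottle in the frame of long_tray between -0.002 and 0.008 m and y of small_bottle in the frame of long_tray between -0.02 and 0.02 m and x of beaker in the frame of long_tray between -0.02 and 0.02 m and z of beaker in the frame of long_tray between -0.002 and 0.008 m and (y of beaker in the frame of long_tray between 0.058 and 0.098 m or y of beaker in the frame of long_tray between -0.098 and -0.058 m) and x of large_bottle in the frame of short_tray between -0.023 and 0.023 m and z of large_bottle in the frame of short_tray between -0.002 and 0.008 m and (y of large_bottle in the frame of short_tray between 0.021 and 0.067 m or y of large_bottle in the frame of short_tray between -0.067 and -0.021 m) and ((x of jar_a in the frame of long_tray between -0.02 and 0.02 m and z of jar_a in the frame of long_tray between -0.002 and 0.008 m and (y of jar_a in the frame of long_tray between 0.058 and 0.098 m or y of jar_a in the frame of long_tray between -0.098 and -0.058 m) and x of jar_b in the frame of short_tray between -0.023 and 0.023 m and z of jar_b in the frame of short_tray between -0.002 and 0.008 m and (y of jar_b in the frame of short_tray between 0.021 and 0.067 m or y of jar_b in the frame of short_tray between -0.067 and -0.021 m)) or (x of jar_b in the frame of long_tray between -0.02 and 0.02 m and z of jar_b in the frame of long_tray between -0.002 and 0.008 m and (y of jar_b in the frame of long_tray between 0.058 and 0.098 m or y of jar_b in the frame of long_tray between -0.098 and -0.058 m) and x of jar_a in the frame of short_tray between -0.023 and 0.023 m and z of jar_a in the frame of short_tray between -0.002 and 0.008 m and (y of jar_a in the frame of short_tray between 0.021 and 0.067 m or y of jar_a in the frame of short_tray between -0.067 and -0.021 m))) and angle between each of small_bottle, large_bottle, jar_a, jar_b, beaker's own z axis and vertical below 0.12 rad and linear speed of each of small_bottle, large_bottle, jar_a, jar_b, beaker below 0.02 m/s); the robot touches nothing.
It fails at once if a bottle, a jar or the beaker is tipped over (leans more than 0.7 rad) (angle between any of small_bottle, large_bottle, jar_a, jar_b, beaker's own z axis and vertical above 0.7 rad).
It fails at once if the timer, the petri dish or the forceps is moved by more than 25 mm (distance of any of timer, petri_dish, forceps from where it was at the start of the episode above 0.025 m).
It also fails if it takes over 128 s, if anything falls off the work surface, if the arm or the gripper's body presses on something with over 40 N, if the wrist force passes 120 N, or if a joint passes its speed limit or range.

## Working session

There is one attempt and no reset: what is moved stays moved. The work goes in short steps, Python scripts to look and compute and a shell command to move; the robot and the scene stay as the last step left them, time stands still between calls to the robot, and variables do not carry over. Pictures are saved under pics/ and viewed, at most 16 in all, crops included, and the job is handed in when it is done.

```bash
mkdir -p pics && ls
python3 - <<'E'
from plant import *
import cv2
print(get_state(), hold_point_z)
for n in ("scene","top"):
    c=capture(n); cv2.imwrite(f"pics/{n}0.png",c["color"]); print(n,c["mtx"].tolist(),c["R"].tolist(),c["t"].tolist())
E
```

```text
pics
{'time_s': 0.0, 'joints': array([-5.70614934e+01,  2.05896827e+01,  6.35123800e-01, -2.04426650e-02,
       -7.01355973e+01, -1.65070963e+01]), 'qd': array([ 0.10897217, -0.04124921,  0.04670333, -0.04731271,  0.03159525,
        0.02458521]), 'joint_torque': array([-6.73203385e-05, -5.82708943e+01,  2.93057066e+01,  6.99751899e+00,
        6.88341490e-03, -2.40185618e-04]), 'tcp_pos': array([ 0.19078159, -0.64697901,  0.2256517 ]), 'eef_rot': array([ 1.79908099e+02, -7.19338662e-03, -1.63575545e+02]), 'contact_force': array([1.60215875, 0.84522106, 0.20530805]), 'moment': array([-0.03681516,  0.00256329, -0.01330705]), 'gripper_force': 0.0, 'gripper_width': 0.08780883619331045} 0.0188
scene [[440.617795822748, 0.0, 310.5361567840602], [0.0, 440.617795822748, 202.44395582544868], [0.0, 0.0, 1.0]] [[-0.7960893765240995, -0.6048682656900717, 0.019392930324106196], [-0.36339223300502854, 0.4521581177389262, -0.8145545540689161], [0.48392952955682506, -0.6555054673485768, -0.5797627037840862]] [0.44779200307047057, 0.22051589410314787, 1.0825356862446223]
top [[375.30637831124847, 0.0, 322.86833790735216], [0.0, 375.30637831124847, 200.64391824522238], [0.0, 0.0, 1.0]] [[0.02357386805919514, -0.9995208704579216, -0.020057474012613822], [-0.9802965249050634, -0.019175295967270065, -0.1965986553454126], [0.19611985112115599, 0.02429686283466687, -0.9802788717771127]] [-0.008364483171896338, 0.5784042296396772, 1.2389895906845367]
```

View pics/top0.png

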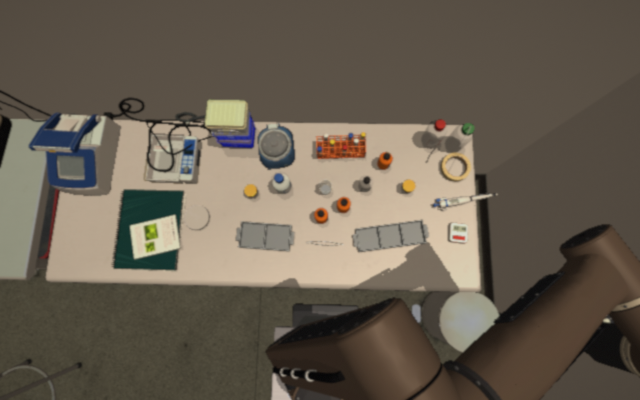

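View pics/scene0.png

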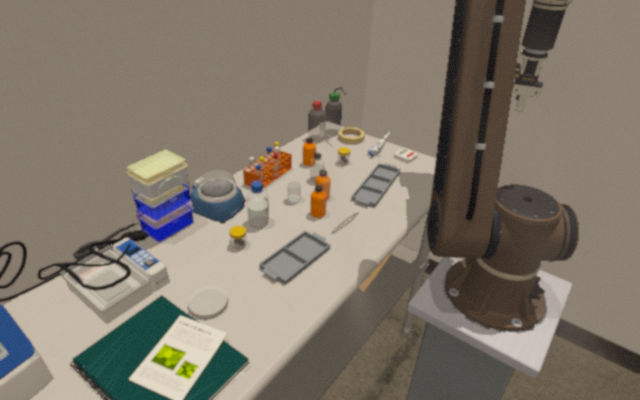

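The top view shows the short tray at about (265,236) and the long tray at (390,236). The yellow-lidded jars are at (251,191) and (409,187), and the beaker at (324,187). The small bottle is at (366,184) and the large blue-capped bottle at (280,183). Three orange decoys stand at (385,160), (344,205) and (321,215). The scene view agrees: jars at (238,235) and (344,155), large bottle at (258,205), beaker at (294,192).

```bash
cat > h.py <<'E'
import numpy as np, cv2
from plant import *
def ray(c,u,v):
    d=c["R"].T@np.linalg.inv(c["mtx"])@np.array([u,v,1.]); return -c["R"].T@c["t"],d/np.linalg.norm(d)
def onplane(c,u,v,z):
    o,d=ray(c,u,v); return o+d*(z-o[2])/d[2]
def tri(*obs):
    A=np.zeros((3,3));b=np.zeros(3)
    for c,u,v in obs:
        o,d=ray(c,u,v);P=np.eye(3)-np.outer(d,d);A+=P;b+=P@o
    X=np.linalg.solve(A,b); return X,[np.linalg.norm((np.eye(3)-np.outer(ray(*q)[1],ray(*q)[1]))@(X-ray(*q)[0])) for q in obs]
def proj(c,X):
    p=c["mtx"]@(c["R"]@np.asarray(X)+c["t"]); return p[:2]/p[2]
def blobs(c,lo,hi,amin,roi):
    x0,y0,x1,y1=roi; m=cv2.inRange(cv2.cvtColor(c["color"],cv2.COLOR_BGR2HSV),lo,hi)
    n,l,s,ce=cv2.connectedComponentsWithStats(m)
    return [(ce[i].round(1).tolist(),s[i].tolist()) for i in range(1,n) if s[i,4]>=amin and x0<=ce[i][0]<=x1 and y0<=ce[i][1]<=y1]
E
python3 - <<'E'
from h import *
T=capture("top");S=capture("scene")
for n,c,r in(("top",T,(225,140,440,260)),("scene",S,(200,120,420,290))):
    for k,lo,hi in(("yellow",(18,120,120),(32,255,255)),("blue",(100,90,60),(125,255,255)),("dark",(0,0,0),(179,120,75)),("grey",(0,0,80),(179,50,135))):
        print(n,k,blobs(c,lo,hi,12,r))
def big(im,x0,y0,x1,y1,s): return cv2.resize(im[y0:y1,x0:x1],None,fx=s,fy=s,interpolation=cv2.INTER_CUBIC)
cv2.imwrite("pics/t1.png",big(T["color"],225,140,445,260,3.6))
cv2.imwrite("pics/s1.png",big(S["color"],215,120,415,290,3.5))
E
```

```text
top yellow [([331.9, 141.4], [330, 139, 5, 6, 23]), ([408.3, 185.5], [402, 180, 13, 12, 124]), ([250.1, 190.3], [244, 184, 13, 13, 132])]
top blue [([280.4, 159.4], [261, 148, 33, 17, 128]), ([278.5, 177.8], [275, 174, 8, 9, 53])]
top dark [([279.1, 161.0], [260, 140, 34, 29, 240]), ([386.6, 155.9], [385, 154, 4, 5, 17]), ([366.3, 180.1], [364, 177, 6, 7, 31]), ([343.6, 201.9], [342, 200, 4, 5, 17]), ([320.5, 213.0], [319, 211, 4, 5, 16])]
top grey [([274.3, 144.7], [257, 122, 38, 48, 944]), ([432.2, 143.0], [429, 141, 8, 5, 21]), ([278.6, 180.5], [273, 177, 11, 7, 17]), ([284.3, 189.1], [273, 182, 19, 12, 71]), ([436.4, 203.7], [432, 199, 10, 9, 32]), ([395.4, 232.7], [355, 221, 72, 28, 393]), ([257.4, 234.7], [236, 222, 56, 28, 927]), ([286.1, 245.4], [278, 239, 14, 12, 56]), ([359.4, 249.1], [357, 246, 7, 6, 21])]
scene yellow [([276.1, 143.6], [274, 142, 5, 4, 19]), ([343.6, 151.0], [338, 147, 12, 9, 79]), ([261.3, 158.4], [259, 156, 6, 6, 30]), ([237.5, 231.5], [230, 226, 16, 13, 169])]
scene blue [([268.4, 149.0], [267, 147, 4, 5, 14]), ([256.4, 186.5], [252, 182, 10, 10, 89])]
scene dark [([310.8, 121.8], [309, 116, 6, 13, 53]), ([309.1, 140.1], [307, 139, 5, 3, 14]), ([318.5, 188.5], [316, 187, 6, 4, 20]), ([242.3, 202.5], [241, 200, 4, 7, 13])]
scene grey [([293.0, 126.2], [291, 124, 6, 6, 16]), ([323.7, 135.5], [309, 130, 28, 13, 143]), ([374.2, 152.7], [368, 148, 13, 10, 38]), ([342.4, 162.0], [338, 157, 10, 9, 45]), ([376.0, 184.8], [351, 164, 51, 44, 665]), ([311.8, 179.6], [310, 177, 4, 6, 19]), ([216.5, 190.3], [201, 183, 33, 15, 330]), ([255.8, 190.8], [250, 188, 13, 6, 20]), ([258.8, 220.6], [247, 207, 21, 23, 244]), ([206.1, 216.9], [192, 212, 30, 11, 45]), ([294.9, 257.1], [260, 232, 70, 53, 884]), ([238.1, 245.6], [232, 240, 14, 11, 84]), ([367.9, 271.6], [358, 263, 21, 22, 87])]
```

View pics/t1.png

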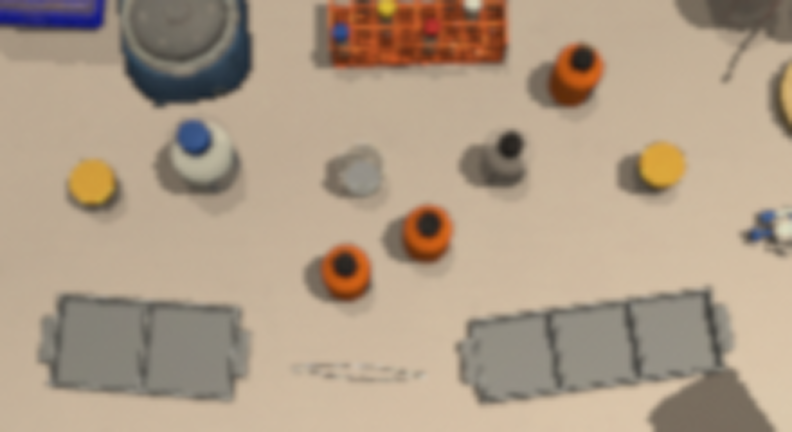

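View pics/s1.png

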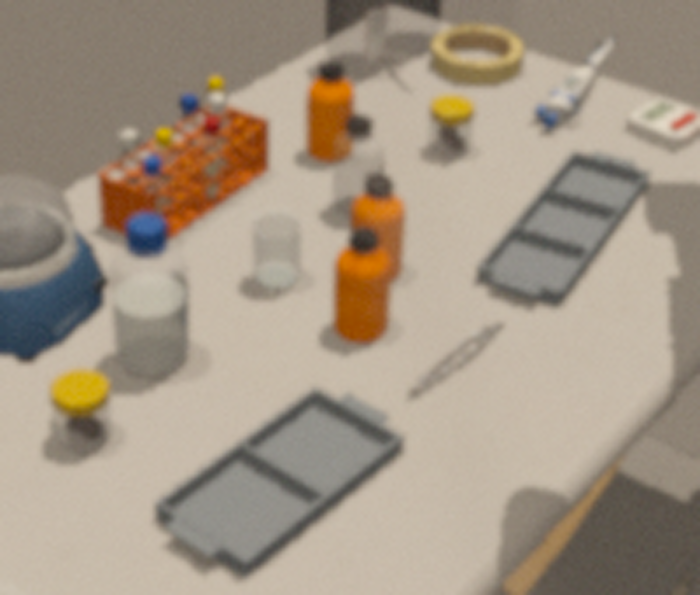

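Crop t1 puts the short tray corners at (60,296), (242,308), (233,400) and (50,387), and the long tray corners at (467,323), (710,290), (724,367) and (480,402). Crop s1 shows the same corners, and the beaker rim at (277,228) with its floor at (277,278). All the caps are visible.

Run:
```python
from h import *
T=capture("top");S=capture("scene")
tp=lambda x,y:(T,225+(x+.5)/3.6-.5,140+(y+.5)/3.6-.5)
sp=lambda x,y:(S,215+(x+.5)/3.5-.5,120+(y+.5)/3.5-.5)
r=lambda v:np.round(v,4)
P=dict(jarL=((T,250.1,190.3),(S,237.5,230.5)),jarR=((T,408.3,185.5),(S,343.6,150.2)),
 large=((T,278.5,177.8),(S,256.4,186)),small=((T,366.3,180.1),sp(358,126)),bk_rim=(tp(362,168),sp(277,228)),
 dec1=((T,386.6,155.9),sp(332,72)),dec2=((T,343.6,201.9),sp(378,187)),dec3=((T,320.5,213),sp(364,240)))
for k,(a,b) in P.items(): X,e=tri(a,b); print(k,r(X),r(e[0]))
print("bk base scene",r(onplane(*sp(277,278),0.003)))
for k,t,s in(("short",[(60,296),(242,308),(233,400),(50,387)],[(158,517),(318,392),(402,440),(243,573)]),
             ("long",[(467,323),(710,290),(724,367),(480,402)],[(480,280),(575,155),(648,178),(557,303)])):
    C=[]
    for a,b in zip(t,s): X,e=tri(tp(*a),sp(*b)); C.append(X); print(k,r(X),r(e[0]))
    C=np.array(C); print(k,"centre",r(C.mean(0)))
    for nm,c,f,l in(("T",T,tp,t),("S",S,sp,s)):
        Q=np.array([onplane(*f(*a),0.018) for a in l]); d=(Q[0]+Q[3]-Q[1]-Q[2])/2
        print(nm,"centre@18mm",r(Q.mean(0)),"len",r(np.linalg.norm(d)),"wid",r(np.linalg.norm(Q[0]+Q[1]-Q[2]-Q[3])/2),"yaw",np.degrees(np.arctan2(-d[0],d[1])))
s=get_state();R=cv2.Rodrigues(np.zeros(3))[0]
```

```text
jarL [0.6117 0.2602 0.0502] 0.0002
jarR [ 0.6395 -0.2924  0.0495] 0.0002
large [0.639  0.1513 0.1256] 0.0002
small [ 0.6461 -0.1422  0.0907] 0.0004
bk_rim [ 0.6303 -0.0026  0.0548] 0.0002
dec1 [ 0.7317 -0.2123  0.0908] 0.001
dec2 [ 0.5688 -0.0665  0.0905] 0.0001
dec3 [0.5287 0.0098 0.0912] 0.0008
bk base scene [ 6.289e-01 -3.000e-04  3.000e-03]
short [0.5047 0.2941 0.0047] 0.0015
short [0.4962 0.1125 0.011 ] 0.0009
short [0.4075 0.1183 0.0115] 0.0006
short [0.4165 0.2989 0.0061] 0.0007
short centre [0.4562 0.206  0.0083]
T centre@18mm [0.4555 0.2042 0.018 ] len 0.1791 wid 0.0894 yaw -2.667122995593794
S centre@18mm [0.4492 0.2138 0.018 ] len 0.1838 wid 0.085 yaw -1.3655004186640651
long [ 0.4855 -0.1094  0.0047] 0.0023
long [ 0.5232 -0.3452  0.0127] 0.0009
long [ 0.4479 -0.358   0.0086] 0.0018
long [ 0.4105 -0.1216  0.0059] 0.0002
long centre [ 0.4668 -0.2335  0.008 ]
T centre@18mm [ 0.4669 -0.2317  0.018 ] len 0.2382 wid 0.0763 yaw 9.176224350773836
S centre@18mm [ 0.4586 -0.2203  0.018 ] len 0.244 wid 0.0753 yaw 9.621172912499652
```

```bash
python3 - <<'E'
from h import *
T=capture("top");S=capture("scene")
r=lambda v:np.round(v,3)
for z in(0,.05,.1): print(z,"mixer front",r(onplane(T,275,167,z)),"left",r(onplane(T,257,155,z)),"right",r(onplane(T,294,155,z)),"rack front",r(onplane(T,340,158.5,z)),"box",r(onplane(T,238,147,z)))
# mixer rim height: front of the rim in both views
E
python3 -m inch '0 0 0 -0.028 1; 0 0 0 -0.028 1; 0 0 0 -0.028 1; 0 0 0 -0.028 1; 0 0 0 -0.028 1; 0 0 0 -0.028 1; 0 0 0 -0.028 1; 0 0 0 -0.008 1' 25
```

```text
0 mixer front [0.713 0.185 0.   ] left [0.758 0.254 0.   ] right [0.76  0.117 0.   ] rack front [ 0.75  -0.054  0.   ] box [0.788 0.327 0.   ]
0.05 mixer front [0.698 0.177 0.05 ] left [0.742 0.244 0.05 ] right [0.744 0.111 0.05 ] rack front [ 0.734 -0.053  0.05 ] box [0.771 0.314 0.05 ]
0.1 mixer front [0.684 0.169 0.1  ] left [0.725 0.233 0.1  ] right [0.727 0.106 0.1  ] rack front [ 0.718 -0.052  0.1  ] box [0.753 0.301 0.1  ]
time_s: 1.4
tcp_pos: [0.1909, -0.6474, 0.2265]
eef_rot: [-180.0, 0.0, -89.9]
contact_force: [-0.5, -0.5, -0.3]
gripper_width: 0.0878
gripper_force: 0.0
```

```bash
python3 -m inch '-0.148 -0.187 0 0 1; -0.148 -0.187 0 0 1; -0.148 -0.187 0 0 1; -0.148 -0.187 0 0 1; -0.148 -0.187 0 0 1; -0.148 -0.187 0 0 1; -0.148 -0.187 0 0 1; -0.148 -0.187 0 0 1' && python3 -m inch '-0.148 -0.187 0 0 1; -0.148 -0.187 0 0 1; -0.148 -0.187 0 0 1; -0.148 -0.187 0 0 1; -0.148 -0.187 0 0 1; -0.148 -0.187 0 0 1; -0.148 -0.187 0 0 1; 0 0 0 0 1'
python3 - <<'E'
from h import *
W=capture("wrist"); cv2.imwrite("pics/w1.png",W["color"])
s=get_state(); print(s["tcp_pos"],(-W["R"].T@W["t"]).round(3),W["R"].round(2).tolist())
print(proj(W,[.6395,-.2924,.052]),blobs(W,(18,120,120),(32,255,255),80,(0,0,640,400)))
E
```

```text
time_s: 2.4
tcp_pos: [0.4166, -0.4695, 0.2267]
eef_rot: [-180.0, -0.0, -90.1]
contact_force: [0.0, -0.4, 0.6]
gripper_width: 0.0873
gripper_force: 0.0
time_s: 3.4
tcp_pos: [0.614, -0.3136, 0.2259]
eef_rot: [180.0, 0.0, -90.0]
contact_force: [-1.6, 0.1, -0.2]
gripper_width: 0.0879
gripper_force: 0.0
[ 0.61301709 -0.3144531   0.22605327] [ 0.615 -0.395  0.385] [[-1.0, -0.0, -0.0], [-0.0, 0.95, 0.3], [-0.0, 0.3, -0.95]]
[298.35028371 203.9457088 ] [([222.5, 47.7], [179, 0, 91, 95, 2435]), ([297.8, 201.5], [280, 184, 37, 36, 1012]), ([159.4, 293.7], [156, 270, 11, 45, 178]), ([478.0, 293.3], [472, 270, 11, 45, 178])]
```

View pics/w1.png

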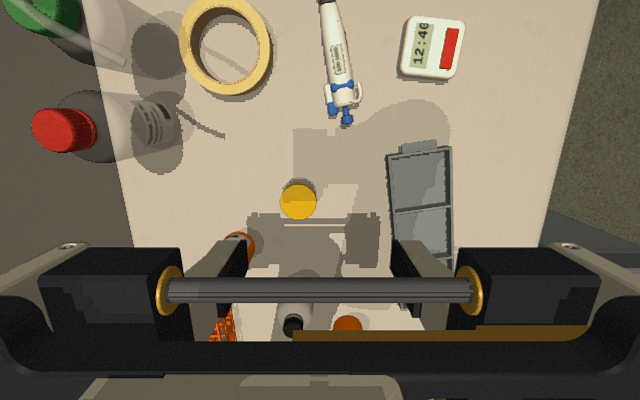

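The wrist view shows the jar lid at (298,202), against a predicted (298,204). The long tray's -y end well has rim corners near (388,150), (452,148), (394,211) and (452,206), and the timer is at (432,48).

Run:
```python
from h import *
W=capture("wrist")
print("jar",onplane(W,297.8,201.5,.052))
Q=[onplane(W,*p,.018) for p in((387,150),(452,147),(453,206),(394,211))]
for q in Q: print(q.round(4))
print(np.mean(Q,0).round(4))
g=cv2.resize(W["color"][130:300,370:480],None,fx=3.4,fy=3.4,interpolation=cv2.INTER_CUBIC); cv2.imwrite("pics/w1c.png",g)
```

```text
jar [ 0.63909088 -0.29630195  0.052     ]
[ 0.5267 -0.3546  0.018 ]
[ 0.4444 -0.3584  0.018 ]
[ 0.4322 -0.2798  0.018 ]
[ 0.5113 -0.2727  0.018 ]
[ 0.4786 -0.3164  0.018 ]
```

View pics/w1c.png

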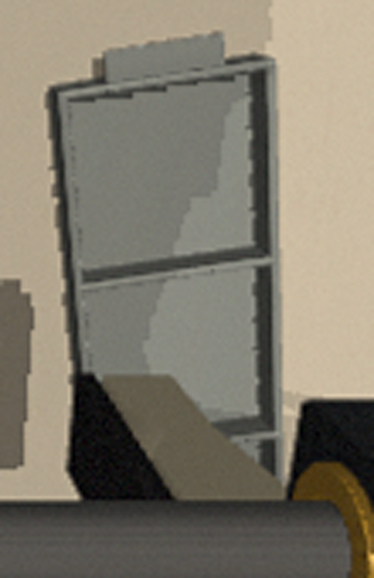

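The close crop resolves the rim: outer corners at (50,90) and (273,60), first divider from (80,282) to (272,260), second divider's right end at (277,435).

Run:
```python
from h import *
W=capture("wrist")
f=lambda x,y:onplane(W,370+(x+.5)/3.4-.5,130+(y+.5)/3.4-.5,.018)
a,b,c,d,e=[f(*p) for p in((50,90),(273,60),(272,260),(80,282),(277,435))]
for q in(a,b,c,d,e): print(q.round(4))
w=np.mean([a,b,c,d],0); print("well",w.round(4)); 
yv=(e-b)[:2]; th=np.arctan2(-yv[0],yv[1]); print("yaw",np.degrees(th),"len b-e",np.linalg.norm(yv),"a-b",np.linalg.norm(a-b), "yaw ab",np.degrees(np.arctan2((a-b)[1],(a-b)[0])))
th=np.radians(9.5); y=np.array([-np.sin(th),np.cos(th)]); x=np.array([np.cos(th),np.sin(th)])
for n,p,o in(("a",a,(41,-119)),("b",b,(-41,-119)),("c",c,(-41,-39)),("d",d,(41,-39)),("e",e,(-41,39))): print(n,"centre",(p[:2]-x*o[0]/1e3-y*o[1]/1e3).round(4))
```

```text
[ 0.5288 -0.3474  0.018 ]
[ 0.4463 -0.3584  0.018 ]
[ 0.436  -0.2801  0.018 ]
[ 0.5116 -0.2709  0.018 ]
[ 0.4234 -0.2027  0.018 ]
well [ 0.4807 -0.3142  0.018 ]
yaw 8.353972400482052 len b-e 0.15737290869604595 a-b 0.08329312015138411 yaw ab 7.647303115829886
a centre [ 0.4687 -0.2368]
b centre [ 0.4671 -0.2343]
c centre [ 0.47   -0.2348]
d centre [ 0.4648 -0.2392]
e centre [ 0.4703 -0.2344]
```

```bash
python3 -m inch '-0.133 -0.173 0 0 1; 0 0 0.19 0 1; 0 0 0.21 0 1; 0 0 0.21 0 1; 0 0 0.21 0 1; 0 0 0.21 0 1; 0 0 0.19 0 1; 0 0 0.13 0 1' && python3 -m inch '0 0 0 0 1; 0 0 0 0 0.4; 0 0 0 0 0.4; 0 0 0 0 0.3; 0 0 0 0 0.3; 0 0 0 0 0.3; 0 0 0 0 0.3; 0 0 0 0 0.3' 25
```

```text
time_s: 4.55
tcp_pos: [0.6382, -0.2954, 0.0227]
eef_rot: [179.9, 0.0, -90.2]
contact_force: [0.4, 0.7, 0.6]
gripper_width: 0.0878
gripper_force: 0.0
time_s: 5.55
tcp_pos: [0.6386, -0.2955, 0.0243]
eef_rot: [-180.0, -0.0, -90.1]
contact_force: [0.6, 0.9, 2.4]
gripper_width: 0.0412
gripper_force: 25.0
```

```bash
python3 -m inch '0 0 -0.07 0 0.3; 0 0 -0.15 0 0.3; 0 0 -0.18 0 0.3; 0.02 0.15 0 0 0.3; 0.023 0.24 0 0 0.3; 0.024 0.24 0 0 0.3; 0.024 0.24 0 0 0.3; 0.023 0.185 0 0 0.3'
python3 - <<'E'
from h import *
print(get_state()["gripper_width"],get_state()["gripper_force"])
W=capture("wrist"); cv2.imwrite("pics/w2.png",W["color"])
E
```

```text
time_s: 6.55
tcp_pos: [0.4786, -0.3122, 0.0846]
eef_rot: [-180.0, 0.0, -90.1]
contact_force: [0.7, -0.3, -0.2]
gripper_width: 0.0409
gripper_force: 25.0
0.040902564867958964 24.97627024387839
```

View pics/w2.png

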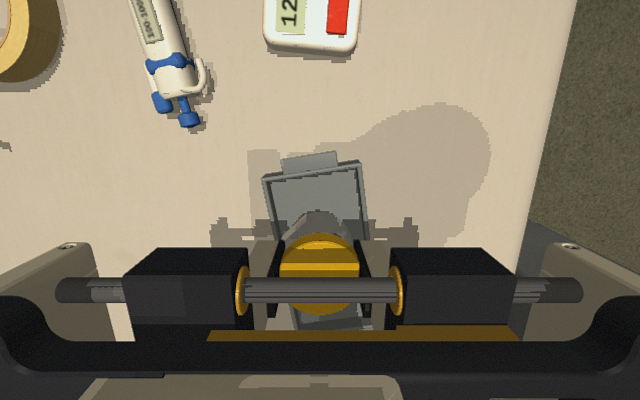

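The jar is held under the lid at (320,270), directly over the -y end well. Its end rim runs from (262,178) to (360,161).

```bash
python3 -m inch '0 0 0.12 0 0.3; 0 0 0.13 0 0.3; 0 0 0.08 0 0.3; 0 0 0.045 0 0.3; 0 0 0 0 0.3; 0 0 0 0 0.3; 0 0 0 0 0.7; 0 0 0 0 0.8' && python3 -m inch '0 0 0 0 0.8; 0 0 0 0 0.8; 0 0 -0.1 0 0.8; 0 0 -0.2 0 1; 0 0 -0.25 0 1; 0 0 -0.25 0 1; 0 0 -0.1 0 1; 0 0 0 0 1'
```

```text
time_s: 7.6
tcp_pos: [0.4804, -0.3123, 0.0282]
eef_rot: [-180.0, -0.0, -90.1]
contact_force: [-0.2, -0.0, 0.7]
gripper_width: 0.0558
gripper_force: 0.0
time_s: 8.6
tcp_pos: [0.4807, -0.3123, 0.1643]
eef_rot: [-179.8, -0.0, -90.1]
contact_force: [-0.2, -0.1, -1.0]
gripper_width: 0.0875
gripper_force: 0.0
```

```bash
python3 -m inch '-0.15 -0.06 0 0 1; -0.26 -0.125 0 0 1; -0.28 -0.135 0 0 1; -0.28 -0.135 0 0 1; -0.28 -0.135 0 0 1; -0.28 -0.135 0 0 1; -0.28 -0.135 0 0 1; -0.265 -0.133 0 0 1' && python3 -m inch '0 0 0 0.029 1; 0 0 0 0.029 1; 0 0 0 0.029 1; 0 0 0 0.029 1; 0 0 0 0.029 1; 0 0 0 0.029 1; 0 0 0 0.029 1; 0 0 0 0 1'
python3 - <<'E'
from h import *
W=capture("wrist"); cv2.imwrite("pics/w3.png",W["color"]); print(get_state()["tcp_pos"],get_state()["joints"].round(0))
print("pred rim",proj(W,[.63,-.001,.058]),"base",proj(W,[.63,-.001,0]))
E
```

```text
time_s: 9.6
tcp_pos: [0.6294, 0.0001, 0.161]
eef_rot: [179.8, -0.0, -90.1]
contact_force: [-0.4, -0.4, -0.4]
gripper_width: 0.0871
gripper_force: 0.0
time_s: 10.6
tcp_pos: [0.6289, -0.0014, 0.1612]
eef_rot: [180.0, -0.1, -163.1]
contact_force: [-0.1, -0.7, -0.0]
gripper_width: 0.0872
gripper_force: 0.0
[ 0.62911127 -0.00141029  0.16145194] [ 18.  19. -10.  -0. -61. -91.]
pred rim [319.49396459 204.85634812] base [319.38277523 190.05796411]
```

View pics/w3.png

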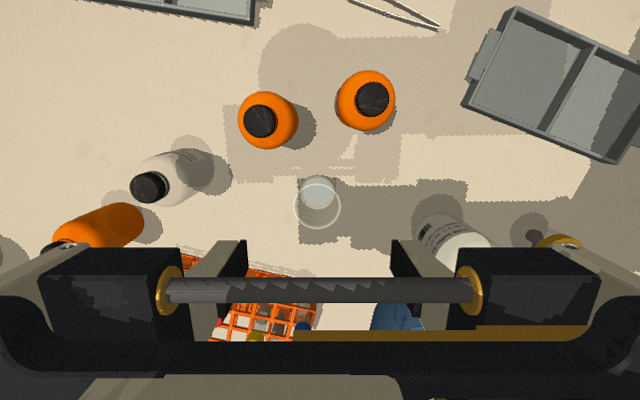

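The beaker's rim centre is at (317,205), against a predicted (319,205), so the tool is centred. The decoys at (266,119) and (366,99) are clear of the fingers. The small bottle's cap is at (149,187), and the short tray's corners are at (515,8), (462,104) and (622,162).

```bash
python3 -m inch '0 0 0.13 0 1; 0 0 0.16 0 1; 0 0 0.16 0 1; 0 0 0.16 0 1; 0 0 0.15 0 1; 0 0 0.13 0 1; 0 0 0 0 1; 0 0 0 0 0.6' 12 && python3 -m inch '0 0 0 0 0.4; 0 0 0 0 0.35; 0 0 0 0 0.35; 0 0 0 0 0.35; 0 0 0 0 0.35; 0 0 0 0 0.35; 0 0 -0.04 0 0.35; 0 0 -0.1 0 0.35'
python3 - <<'E'
from h import *
W=capture("wrist")
E
```

```text
time_s: 11.65
tcp_pos: [0.6301, -0.0013, 0.0297]
eef_rot: [-180.0, 0.0, -163.1]
contact_force: [-0.3, -0.5, 0.5]
gripper_width: 0.0822
gripper_force: 0.0
time_s: 12.65
tcp_pos: [0.629, -0.0014, 0.0502]
eef_rot: [180.0, -0.1, -163.2]
contact_force: [-1.5, -0.4, -0.1]
gripper_width: 0.0449
gripper_force: 12.0
```

```bash
python3 -m inch '0 0 -0.16 0 0.35; 0 0 -0.2 0 0.35; 0 0 -0.2 0 0.35; 0 0 -0.18 0 0.35; 0 0 0 -0.02 0.35; 0 0 0 -0.025 0.35; 0 0 0 -0.025 0.35; 0 0 0 -0.025 0.35' && python3 -m inch '0 0 0 -0.025 0.35; 0 0 0 -0.025 0.35; 0 0 0 -0.025 0.35; 0 0 0 -0.022 0.35; 0 0 0 -0.0108 0.35; 0.08 0.09 0 0 0.35; 0.15 0.165 0 0 0.35; 0.17 0.19 0 0 0.35' && python3 -m inch '0.19 0.21 0 0 0.35; 0.19 0.21 0 0 0.35; 0.15 0.165 0 0 0.35; 0.09 0.1 0 0 0.35; 0.027 0.023 0 0 0.35; 0 0 0.1 0 0.35; 0 0 0.15 0 0.35; 0 0 0.1 0 0.35'
```

```text
time_s: 13.7
tcp_pos: [0.6298, -0.0013, 0.1621]
eef_rot: [-180.0, 0.0, -128.7]
contact_force: [0.7, -0.2, -1.3]
gripper_width: 0.0456
gripper_force: 12.0
time_s: 14.7
tcp_pos: [0.5615, -0.0619, 0.1616]
eef_rot: [-180.0, 0.0, -90.3]
contact_force: [-0.4, -0.1, -0.9]
gripper_width: 0.0453
gripper_force: 12.0
time_s: 15.7
tcp_pos: [0.4562, -0.1572, 0.1067]
eef_rot: [179.9, 0.0, -90.2]
contact_force: [-0.3, 0.6, -1.1]
gripper_width: 0.0454
gripper_force: 12.0
```

```bash
python3 -m inch '0 0 0.13 0 0.35; 0 0 0.15 0 0.35; 0 0 0.12 0 0.35; 0 0 0.07 0 0.35; 0 0 0.027 0 0.35; 0 0 0 0 0.35; 0 0 0 0 0.7; 0 0 0 0 0.8' && python3 -m inch '0 0 0 0 0.8; 0 0 0 0 0.8; 0 0 -0.1 0 0.8; 0 0 -0.2 0 1; 0 0 -0.25 0 1; 0 0 -0.25 0 1; 0 0 -0.1 0 1; 0 0 0 0 1'
python3 - <<'E'
from h import *
W=capture("wrist"); T=capture("top"); S=capture("scene")
print(get_state()["tcp_pos"])
a=cv2.resize(T["color"][140:260,225:445],None,fx=2.7,fy=2.7); b=cv2.resize(W["color"],None,fx=.42,fy=.42)
b=cv2.resize(S["color"][150:230,330:430],None,fx=2.7,fy=2.7)
o=np.zeros((a.shape[0]+b.shape[0],a.shape[1],3),np.uint8);o[:a.shape[0]]=a;o[a.shape[0]:,:b.shape[1]]=b
w=cv2.resize(W["color"][0:300],(o.shape[1]-b.shape[1],b.shape[0])); o[a.shape[0]:,b.shape[1]:]=w
cv2.imwrite("pics/m1.png",o)
E
```

```text
time_s: 16.7
tcp_pos: [0.4567, -0.1578, 0.0349]
eef_rot: [-179.9, 0.0, -90.2]
contact_force: [0.5, 0.2, -0.2]
gripper_width: 0.0602
gripper_force: 0.0
time_s: 17.7
tcp_pos: [0.4567, -0.1577, 0.17]
eef_rot: [-179.9, 0.0, -90.2]
contact_force: [0.1, -0.2, 0.4]
gripper_width: 0.088
gripper_force: 0.0
[ 0.45542115 -0.15766452  0.16797134]
```

View pics/m1.png

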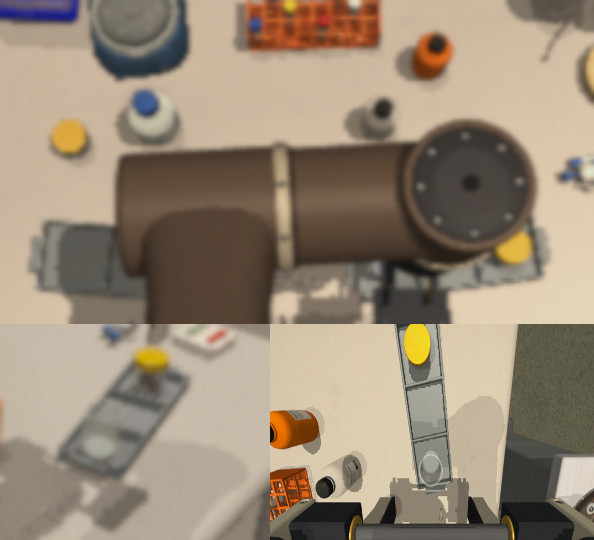

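Both end wells are filled: the jar and the beaker each stand inside their wells in the scene and wrist views, and the bystanders look unmoved.

```bash
python3 -m inch '-0.015 -0.12 0 0 1; -0.015 -0.2 0 0 1; -0.015 -0.22 0 0 1; -0.015 -0.22 0 0 1; -0.015 -0.22 0 0 1; -0.015 -0.18 0 0 1; -0.013 -0.107 0 0 1; 0 0 0 0.025 1' && python3 -m inch '0 0 0 0.0285 1; 0 0 0 0.0285 1; 0 0 0 0.0285 1; 0 0 0 0.0285 1; 0 0 0 0.0285 1; 0 0 0 0.0285 1; 0 0 0 0.0285 1; 0 0 0 0.0255 1'
python3 - <<'E'
from h import *
W=capture("wrist"); cv2.imwrite("pics/w4.png",W["color"][:,:])
print("pred cap",proj(W,[.6461,-.1422,.098]),blobs(W,(0,0,0),(179,120,60),150,(200,120,440,240)))
E
```

```text
time_s: 18.85
tcp_pos: [0.6473, -0.1427, 0.1676]
eef_rot: [179.9, -0.0, -99.4]
contact_force: [-0.8, 0.1, -0.1]
gripper_width: 0.0878
gripper_force: 0.0
time_s: 19.85
tcp_pos: [0.6463, -0.1429, 0.1686]
eef_rot: [-180.0, -0.1, 179.5]
contact_force: [-0.9, -0.0, -0.3]
gripper_width: 0.0874
gripper_force: 0.0
pred cap [320.08549934 214.31082886] [([317.8, 212.3], [304, 197, 28, 31, 652])]
```

View pics/w4.png

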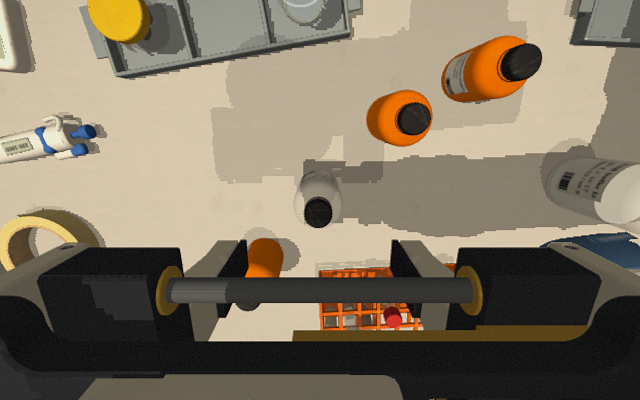

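The small bottle's cap is at (318,212), against a predicted (320,214), so it is centred between the fingers. The decoys at (398,118) and (265,272) are clear.

```bash
python3 -m inch '0 0 0.12 0 1; 0 0 0.16 0 1; 0 0 0.16 0 1; 0 0 0.16 0 1; 0 0 0.15 0 1; 0 0 0.125 0 1; 0 0 0 0 1; 0 0 0 0 0.6' 22 && python3 -m inch '0 0 0 0 0.4; 0 0 0 0 0.35; 0 0 0 0 0.35; 0 0 0 0 0.35; 0 0 0 0 0.35; 0 0 0 0 0.35; 0 0 0 0 0.35; 0 0 0 0 0.35' && python3 -m inch '0 0 -0.08 0 0.35; 0 0 -0.15 0 0.35; 0 0 -0.2 0 0.35; 0 0 -0.2 0 0.35; 0 0 -0.2 0 0.35; 0 0 -0.17 0 0.35; 0 0 0 -0.02 0.35; 0 0 0 -0.025 0.35'
```

```text
time_s: 20.9
tcp_pos: [0.6468, -0.143, 0.0384]
eef_rot: [-180.0, 0.0, 179.9]
contact_force: [-0.2, 0.2, -0.2]
gripper_width: 0.0819
gripper_force: 0.0
time_s: 21.9
tcp_pos: [0.6465, -0.143, 0.0383]
eef_rot: [-180.0, 0.0, 179.8]
contact_force: [-1.1, 0.2, 4.7]
gripper_width: 0.0459
gripper_force: 22.0
time_s: 22.9
tcp_pos: [0.6461, -0.1428, 0.1887]
eef_rot: [180.0, 0.0, -163.7]
contact_force: [-0.3, 0.4, -1.3]
gripper_width: 0.0463
gripper_force: 22.0
```

```bash
python3 -m inch '0 0 0 -0.027 0.35; 0 0 0 -0.027 0.35; 0 0 0 -0.027 0.35; 0 0 0 -0.027 0.35; 0 0 0 -0.027 0.35; 0 0 0 -0.027 0.35; 0 0 0 -0.025 0.35; 0 0 0 -0.018 0.35' && python3 -m inch '0.05 0.1 0 0 0.35; 0.08 0.15 0 0 0.35; 0.1 0.19 0 0 0.35; 0.1 0.19 0 0 0.35; 0.1 0.19 0 0 0.35; 0.09 0.17 0 0 0.35; 0.06 0.12 0 0 0.35; 0.038 0.077 0 0 0.35' && python3 -m inch '0 0 0.1 0 0.35; 0 0 0.16 0 0.35; 0 0 0.16 0 0.35; 0 0 0.16 0 0.35; 0 0 0.1 0 0.35; 0 0 0 0 0.35; 0 0 0 0 0.35; 0 0 0 0 0.35'
python3 - <<'E'
from h import *
W=capture("wrist"); cv2.imwrite("pics/w5.png",W["color"]); print(get_state()["tcp_pos"])
E
```

```text
time_s: 23.9
tcp_pos: [0.646, -0.1429, 0.1882]
eef_rot: [180.0, 0.0, -90.0]
contact_force: [-1.2, 0.2, -0.9]
gripper_width: 0.0461
gripper_force: 22.0
time_s: 24.9
tcp_pos: [0.4669, -0.2355, 0.1883]
eef_rot: [-180.0, 0.0, -90.3]
contact_force: [0.7, -0.6, -1.2]
gripper_width: 0.0461
gripper_force: 22.0
time_s: 25.9
tcp_pos: [0.4687, -0.2351, 0.0869]
eef_rot: [-179.9, -0.0, -90.2]
contact_force: [0.8, -0.6, -2.0]
gripper_width: 0.0462
gripper_force: 22.0
[ 0.46855929 -0.23509456  0.08682147]
```

View pics/w5.png

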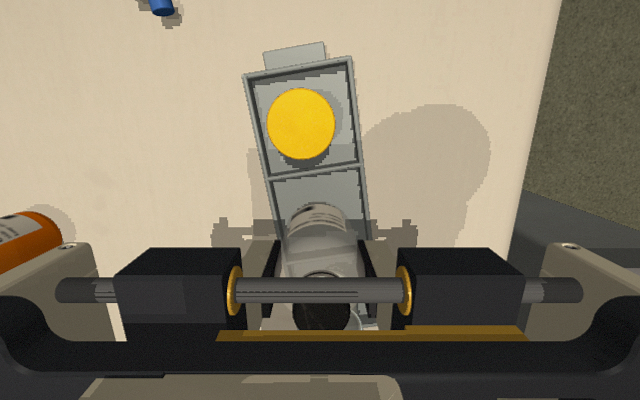

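The jar sits centred in its well at (300,123), and the small bottle hangs over the middle well with its body around (320,235). I'm lowering it now.

```bash
python3 -m inch '0 0 0.1 0 0.35; 0 0 0.1 0 0.35; 0 0 0.07 0 0.35; 0 0 0.033 0 0.35; 0 0 0 0 0.35; 0 0 0 0 0.35; 0 0 0 0 0.7; 0 0 0 0 0.8' && python3 -m inch '0 0 0 0 0.8; 0 0 0 0 0.8; 0 0 -0.1 0 0.8; 0 0 -0.18 0 0.8; 0 0 -0.22 0 1; 0 0 -0.25 0 1; 0 0 -0.25 0 1; 0 0 -0.12 0 1'
```

```text
time_s: 26.95
tcp_pos: [0.4684, -0.2351, 0.0405]
eef_rot: [-180.0, -0.0, -90.2]
contact_force: [0.6, -0.4, 0.2]
gripper_width: 0.0612
gripper_force: 0.0
time_s: 27.95
tcp_pos: [0.4688, -0.2353, 0.2122]
eef_rot: [-179.8, -0.1, -90.2]
contact_force: [0.1, -0.3, -0.4]
gripper_width: 0.0874
gripper_force: 0.0
```

```bash
python3 -m inch '-0.15 -0.043 0 0 1; -0.25 -0.072 0 0 1; -0.25 -0.072 0 0 1; -0.25 -0.072 0 0 1; -0.25 -0.072 0 0 1; -0.25 -0.072 0 0 1; -0.25 -0.072 0 0 1; -0.25 -0.072 0 0 1' && python3 -m inch '-0.25 -0.072 0 0 1; -0.25 -0.072 0 0 1; -0.25 -0.072 0 0 1; -0.25 -0.072 0 0 1; -0.2 -0.059 0 0 1; -0.2 -0.059 0 0 1; 0 0 0 -0.025 1; 0 0 0 -0.027 1' && python3 -m inch '0 0 0 -0.027 1; 0 0 0.05 -0.0043 1; 0 0 0.1 0 1; 0 0 0.1 0 1; 0 0 0.05 0 1; 0 0 0 0 1; 0 0 0 0 1; 0 0 0 0 1'
python3 - <<'E'
from h import *
W=capture("wrist"); cv2.imwrite("pics/w6.png",W["color"])
b=blobs(W,(18,120,120),(32,255,255),300,(200,120,440,260)); print("pred",proj(W,[.6117,.2602,.052]),b)
if b: print(onplane(W,*b[0][0],.052))
print(get_state()["tcp_pos"])
E
```

```text
time_s: 28.95
tcp_pos: [0.5513, 0.0509, 0.2099]
eef_rot: [-179.9, 0.0, -90.2]
contact_force: [0.1, -1.1, -0.4]
gripper_width: 0.0882
gripper_force: 0.0
time_s: 29.95
tcp_pos: [0.6126, 0.2599, 0.2095]
eef_rot: [-180.0, 0.0, -71.1]
contact_force: [-0.2, 0.2, 0.0]
gripper_width: 0.0879
gripper_force: 0.0
time_s: 30.95
tcp_pos: [0.613, 0.2596, 0.1641]
eef_rot: [-179.9, 0.0, -60.2]
contact_force: [0.1, 0.6, -0.7]
gripper_width: 0.0873
gripper_force: 0.0
pred [319.90519685 203.14431263] [([318.9, 200.2], [297, 178, 45, 45, 1538])]
[0.61408488 0.258051   0.052     ]
[0.61292516 0.25965285 0.16415758]
```

View pics/w6.png

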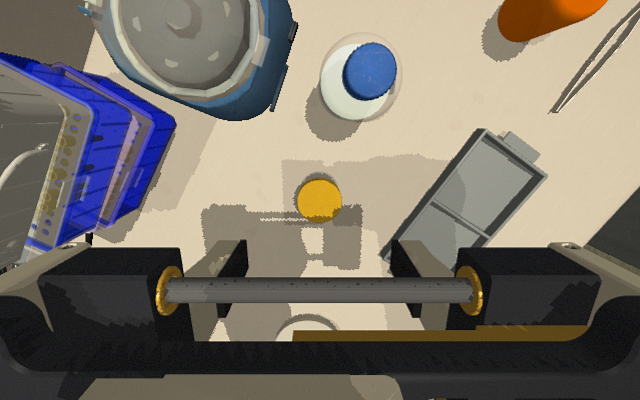

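The jar lid is at (319,200), centred. The large bottle's cap is at (370,70), the short tray's -y end corners are at (487,128) and (546,178), and the blue box's edge runs from (175,122) to (128,225).

Run:
```python
from h import *
W=capture("wrist"); r=lambda p,z:onplane(W,*p,z).round(4)
tcp=get_state()["tcp_pos"]; a=np.array([np.cos(np.radians(30)),.5]); n=np.array([.5,-a[0]])
for z in(.05,.1,.15):
    for p in((175,122),(128,225),(82,250)):
        d=onplane(W,*p,z)[:2]-tcp[:2]; print("box",z,p,"along",(d@a).round(3),"across",(d@n).round(3))
print("cap",r((370,70),.135),"tray corners",r((487,128),.018),r((546,178),.018),"div",r((431,204),.018),"floor",r((487,130),.0))
m=cv2.inRange(cv2.cvtColor(W["color"],cv2.COLOR_BGR2HSV),(100,90,60),(125,255,255))
g=cv2.resize(W["color"][110:290,370:560],None,fx=4,fy=4,interpolation=cv2.INTER_CUBIC); cv2.imwrite("pics/w6c.png",g[:600])
```

```text
box 0.05 (175, 122) along 0.133 across 0.077
box 0.05 (128, 225) along 0.196 across -0.025
box 0.05 (82, 250) along 0.251 across -0.053
box 0.1 (175, 122) along 0.108 across 0.078
box 0.1 (128, 225) along 0.16 across -0.005
box 0.1 (82, 250) along 0.205 across -0.028
box 0.15 (175, 122) along 0.084 across 0.078
box 0.15 (128, 225) along 0.124 across 0.014
box 0.15 (82, 250) along 0.159 across -0.004
cap [0.64   0.1507 0.135 ] tray corners [0.497  0.1127 0.018 ] [0.4072 0.1218 0.018 ] div [0.498  0.2081 0.018 ] floor [0.4864 0.1099 0.    ]
```

View pics/w6c.png

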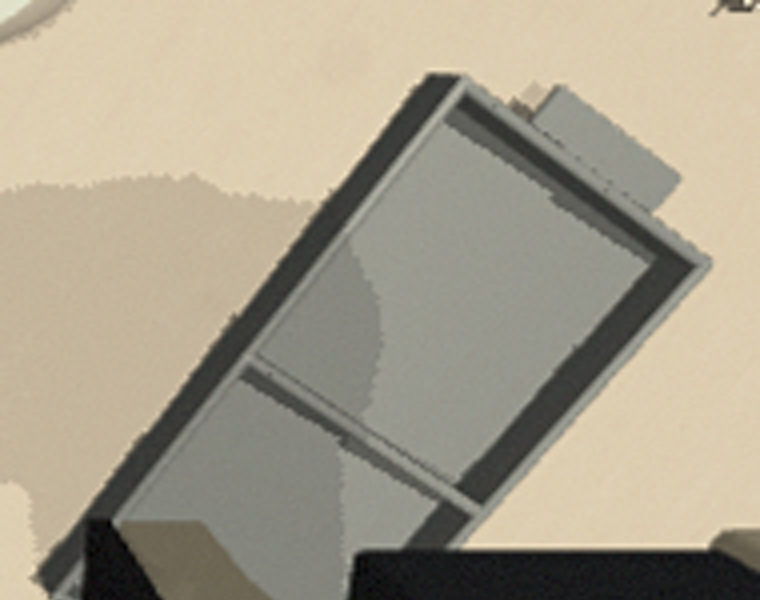

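The crop shows the rim: -y corners at (462,78) and (708,262), and the divider from (252,360) to (478,510).

```bash
python3 - <<'E'
from h import *
W=capture("wrist")
f=lambda x,y:onplane(W,370+(x+.5)/4-.5,110+(y+.5)/4-.5,.018)
a,b,c,d=[f(*p)[:2] for p in((462,78),(708,262),(478,510),(252,360))]
print(a,b,c,d,"centre",(c+d)/2,"end well",(a+b+c+d)/4,"wid",np.linalg.norm(a-b),"half",np.linalg.norm((a+b-c-d)/2),"yaw",np.degrees(np.arctan2((a-b)[1],(a-b)[0])),np.degrees(np.arctan2((d-c)[1],(d-c)[0])), np.degrees(np.arctan2(-(d+c-a-b)[0],(d+c-a-b)[1])))
E
python3 -m inch '0 0 0.12 0 1; 0 0 0.17 0 1; 0 0 0.18 0 1; 0 0 0.18 0 1; 0 0 0.16 0 1; 0 0 0.123 0 1; 0 0 0 0 1; 0 0 0 0 0.6' 25 && python3 -m inch '0 0 0 0 0.4; 0 0 0 0 0.3; 0 0 0 0 0.3; 0 0 0 0 0.3; 0 0 0 0 0.3; 0 0 0 0 0.3; 0 0 -0.05 0 0.3; 0 0 -0.15 0 0.3'
```

```text
[0.49795048 0.1145319 ] [0.40884496 0.1190859 ] [0.41536559 0.2070068 ] [0.49945437 0.20298043] centre [0.45740998 0.20499362] end well [0.45540385 0.16090126] wid 0.08922180840662497 half 0.08827594639041186 yaw -2.925727512015047 -2.7413607227155663 -2.6050679822235683
time_s: 32.1
tcp_pos: [0.6132, 0.2598, 0.0242]
eef_rot: [-179.9, -0.0, -60.2]
contact_force: [-0.2, 0.2, -0.4]
gripper_width: 0.0823
gripper_force: 0.0
time_s: 33.1
tcp_pos: [0.6116, 0.2587, 0.0526]
eef_rot: [179.8, -0.0, -60.2]
contact_force: [0.5, 1.1, -1.3]
gripper_width: 0.043
gripper_force: 25.0
```

```bash
python3 -m inch '0 0 -0.15 0 0.3; 0 0 -0.15 0 0.3; 0 0 0 0.022 0.3; 0 0 0 0.027 0.3; 0 0 0 0.0255 0.3; 0 0 0 0.0088 0.3; 0.01 0.11 0 0 0.3; 0.012 0.17 0 0 0.3' && python3 -m inch '0.014 0.2 0 0 0.3; 0.014 0.2 0 0 0.3; 0.012 0.17 0 0 0.3; 0.01 0.12 0 0 0.3; 0 0.057 0 0 0.3; 0 0 0 0 0.3; 0 0 0.1 0 0.3; 0 0 0.15 0 0.3'
```

```text
time_s: 34.1
tcp_pos: [0.5704, 0.2561, 0.0984]
eef_rot: [180.0, -0.0, -90.2]
contact_force: [-0.5, -0.5, -1.1]
gripper_width: 0.0425
gripper_force: 25.0
time_s: 35.1
tcp_pos: [0.4594, 0.2495, 0.0602]
eef_rot: [-180.0, 0.0, -90.2]
contact_force: [0.1, -0.0, -1.1]
gripper_width: 0.0431
gripper_force: 25.0
```

```bash
python3 -m inch '0 0 0.1 0 0.3; 0 0 0.08 0 0.3; 0 0 0.04 0 0.3; 0 0 0 0 0.3; 0 0 0 0 0.3; 0 0 0 0 0.7; 0 0 0 0 0.8; 0 0 0 0 0.8' && python3 -m inch '0 0 0 0 0.8; 0 0 -0.1 0 0.8; 0 0 -0.2 0 1; 0 0 -0.25 0 1; 0 0 -0.25 0 1; 0 0 -0.25 0 1; 0 0 -0.15 0 1; 0 0 0 0 1'
```

```text
time_s: 36.1
tcp_pos: [0.4587, 0.2494, 0.0284]
eef_rot: [-180.0, 0.0, -90.2]
contact_force: [-0.5, 0.3, 0.1]
gripper_width: 0.0667
gripper_force: 0.0
time_s: 37.1
tcp_pos: [0.4594, 0.2499, 0.2112]
eef_rot: [-179.8, 0.2, -90.2]
contact_force: [-0.2, 0.5, -1.4]
gripper_width: 0.0879
gripper_force: 0.0
```

```bash
python3 -m inch '0.05 -0.1 0 0 1; 0.09 -0.16 0 0 1; 0.1 -0.18 0 0 1; 0.1 -0.18 0 0 1; 0.1 -0.18 0 0 1; 0.1 -0.18 0 0 1; 0.08 -0.14 0 0 1; 0.04 -0.084 0 0 1' && python3 -m inch '0 0 0 0.022 1; 0 0 0 0.027 1; 0 0 0 0.028 1; 0 0 0 0.028 1; 0 0 0 0.028 1; 0 0 0 0.028 1; 0 0 0 0.027 1; 0 0 0 0.0064 1'
python3 - <<'E'
from h import *
W=capture("wrist"); cv2.imwrite("pics/w7.png",W["color"])
b=blobs(W,(100,90,60),(125,255,255),300,(200,120,440,290)); print("pred",proj(W,[.640,.151,.135]),b)
if b: print(onplane(W,*b[0][0],.135))
print(get_state()["tcp_pos"])
E
```

```text
time_s: 38.1
tcp_pos: [0.6396, 0.148, 0.2066]
eef_rot: [179.9, -0.1, -90.3]
contact_force: [0.6, 0.6, 0.2]
gripper_width: 0.0877
gripper_force: 0.0
time_s: 39.1
tcp_pos: [0.6386, 0.1494, 0.2075]
eef_rot: [-180.0, -0.1, -160.4]
contact_force: [0.5, 0.2, 0.7]
gripper_width: 0.0875
gripper_force: 0.0
pred [320.73789325 216.03950568] [([320.5, 211.4], [303, 192, 36, 39, 1091]), ([307.9, 254.0], [259, 232, 99, 46, 2585])]
[0.63610247 0.14937954 0.135     ]
[0.63863917 0.14941505 0.20753335]
```

View pics/w7.png

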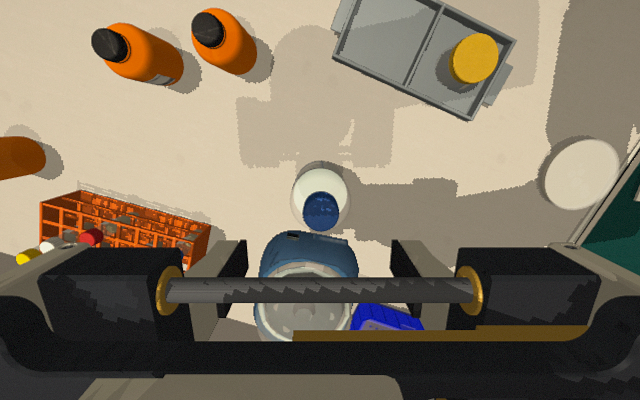

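The jar stands in the short tray's far well at (474,58), and the large bottle's cap is at (320,211) between the fingers. The mixer is just behind it at (308,254), so I'll bias 3 mm away from it.

```bash
python3 -m inch '0.02 0 0.08 0 1; 0 0 0.13 0 1; 0 0 0.15 0 1; 0 0 0.15 0 1; 0 0 0.12 0 1; 0 0 0.06 0 1; 0 0 0 0 1; 0 0 0 0 1' 35 && python3 -m inch '0 0 0.08 0 1; 0 0 0.08 0 1; 0 0 0.05 0 1; 0 0 0.03 0 1; 0 0 0 0 1; 0 0 0 0 0.7; 0 0 0 0 0.5; 0 0 0 0 0.5'
```

```text
time_s: 40.15
tcp_pos: [0.6365, 0.1488, 0.1054]
eef_rot: [180.0, 0.1, -160.2]
contact_force: [0.1, 0.1, 0.1]
gripper_width: 0.0875
gripper_force: 0.0
time_s: 41.15
tcp_pos: [0.6362, 0.1487, 0.0689]
eef_rot: [180.0, 0.0, -160.2]
contact_force: [0.1, -0.1, 0.5]
gripper_width: 0.0631
gripper_force: 0.7
```

```bash
python3 -m inch '0 0 0 0 0.5; 0 0 0 0 0.5; 0 0 0 0 0.5; 0 0 0 0 0.5; 0 0 -0.05 0 0.5; 0 0 -0.1 0 0.5; 0 0 -0.13 0 0.5; 0 0 -0.15 0 0.5' && python3 -m inch '0 0 -0.15 0 0.5; 0 0 -0.1 0 0.5; 0 0 0 -0.02 0.5; 0 0 0 -0.025 0.5; 0 0 0 -0.027 0.5; 0 0 0 -0.027 0.5; 0 0 0 -0.027 0.5; 0 0 0 -0.027 0.5'
```

```text
time_s: 42.15
tcp_pos: [0.6358, 0.1483, 0.1342]
eef_rot: [-180.0, -0.0, -160.2]
contact_force: [1.5, -0.0, -3.4]
gripper_width: 0.0608
gripper_force: 35.0
time_s: 43.15
tcp_pos: [0.6358, 0.1484, 0.1707]
eef_rot: [180.0, -0.0, -104.8]
contact_force: [-0.5, -0.4, -3.4]
gripper_width: 0.0605
gripper_force: 35.0
```

```bash
python3 -m inch '0 0 0 -0.025 0.5; 0 0 0 -0.016 0.5; -0.01 0.1 0 0 0.5; -0.01 0.17 0 0 0.5; -0.01 0.2 0 0 0.5; -0.01 0.2 0 0 0.5; -0.01 0.2 0 0 0.5; -0.01 0.17 0 0 0.5' && python3 -m inch '-0.01 0.11 0 0 0.5; 0 0.055 0 0 0.5; 0 0 0.08 0 0.5; 0 0 0.13 0 0.5; 0 0 0.13 0 0.5; 0 0 0.08 0 0.5; 0 0 0 0 0.5; 0 0 0 0 0.5'
python3 - <<'E'
from h import *
print(get_state()["tcp_pos"])
W=capture("wrist"); cv2.imwrite("pics/w8.png",W["color"])
E
```

```text
time_s: 44.15
tcp_pos: [0.4781, 0.1582, 0.1708]
eef_rot: [180.0, 0.0, -90.5]
contact_force: [0.2, 1.1, -3.3]
gripper_width: 0.0607
gripper_force: 35.0
time_s: 45.15
tcp_pos: [0.4559, 0.1603, 0.1079]
eef_rot: [-180.0, 0.0, -90.3]
contact_force: [0.4, -0.5, -2.9]
gripper_width: 0.0601
gripper_force: 35.0
[0.45585333 0.16033347 0.10792288]
```

View pics/w8.png

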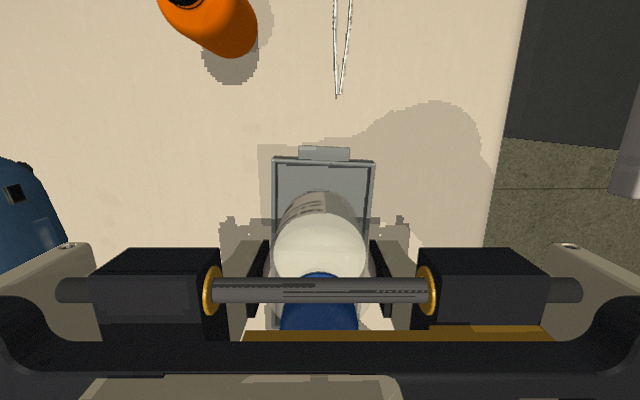

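The large bottle hangs upright and centred over the -y well, with its base near (320,200) inside the rim from (273,160) to (374,163). I'm lowering it now.

```bash
python3 -m inch '0 0 0.08 0 0.5; 0 0 0.08 0 0.5; 0 0 0.05 0 0.5; 0 0 0.032 0 0.5; 0 0 0 0 0.5; 0 0 0 0 0.5; 0 0 0 0 0.85; 0 0 0 0 1' && python3 -m inch '0 0 0 0 1; 0 0 0 0 1; 0 0 0 0 1; 0 0 -0.1 0 1; 0 0 -0.18 0 1; 0 0 -0.2 0 1; 0 0 -0.2 0 1; 0 0 -0.2 0 1' && python3 -m inch '0.15 -0.1 0 0 1; 0.25 -0.15 0 0 1; 0.25 -0.15 0 0 1; 0.25 -0.15 0 0 1; 0.25 -0.15 0 0 1; 0.2 -0.1 0 0 1; 0 0 0 0 1; 0 0 0 0 1'
python3 - <<'E'
from h import *
T=capture("top");S=capture("scene")
a=cv2.resize(T["color"][140:260,225:480],None,fx=2.2,fy=2.2,interpolation=cv2.INTER_CUBIC)
b=cv2.resize(S["color"][120:290,215:440],None,fx=1.9,fy=1.9,interpolation=cv2.INTER_CUBIC)
o=np.zeros((a.shape[0]+b.shape[0],max(a.shape[1],b.shape[1]),3),np.uint8);o[:a.shape[0],:a.shape[1]]=a;o[a.shape[0]:,:b.shape[1]]=b
cv2.imwrite("pics/m2.png",o); print(o.shape)
for n,c in(("T",T),("S",S)):
    print(n,"yellow",blobs(c,(18,120,120),(32,255,255),30,(215,120,440,290)),"pred",[proj(c,p).round(1).tolist() for p in((.48,-.3126,.052),(.459,.249,.052))])
    print(n,"blue",blobs(c,(100,90,60),(125,255,255),20,(240,165,310,260)),"pred",proj(c,(.455,.161,.13)).round(1))
E
```

```text
time_s: 46.2
tcp_pos: [0.4558, 0.1604, 0.0715]
eef_rot: [-180.0, 0.0, -90.3]
contact_force: [0.8, 0.4, -0.2]
gripper_width: 0.0752
gripper_force: 0.0
time_s: 47.2
tcp_pos: [0.4552, 0.1601, 0.2043]
eef_rot: [-180.0, 0.0, -90.3]
contact_force: [0.4, 1.0, 0.3]
gripper_width: 0.088
gripper_force: 0.0
time_s: 48.2
tcp_pos: [0.5738, -0.0431, 0.203]
eef_rot: [180.0, 0.0, -90.4]
contact_force: [-0.1, 1.4, 0.2]
gripper_width: 0.0875
gripper_force: 0.0
(587, 561, 3)
T yellow [([414.6, 230.8], [408, 225, 15, 13, 147])] pred [[415.4, 231.2], [250.5, 233.8]]
T blue [] pred [272.7 233. ]
S yellow [([261.3, 158.4], [259, 156, 6, 6, 30]), ([386.9, 162.7], [383, 159, 9, 9, 67]), ([283.8, 252.7], [276, 246, 17, 15, 202])] pred [[386.2, 161.7], [283.9, 251.6]]
S blue [([306.6, 212.9], [302, 208, 10, 11, 100])] pred [306.9 211.1]
```

View pics/m2.png

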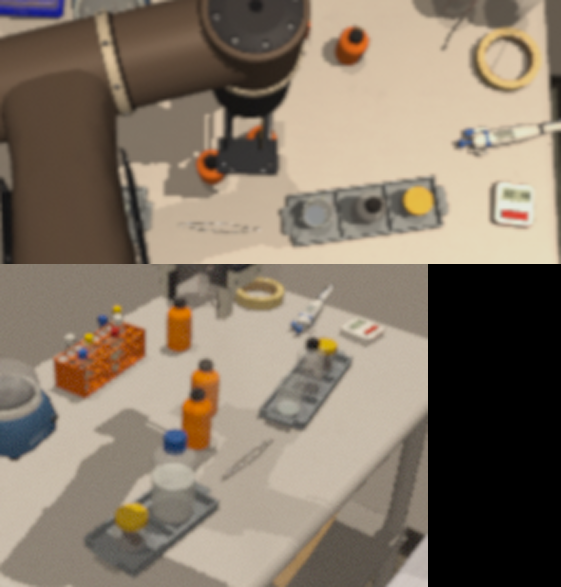

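Everything stands upright in its well: beaker, small bottle and jar in the long tray, jar and large bottle in the short one. Lid and cap pixels match the predictions to within 2 px. The timer and forceps have not moved, and the arm is clear of everything.

```bash
python3 -c "
from plant import *
print(close_job())"
```

```text
the job is handed in; nothing more can be done
None
```

The job is handed in: both kits are made up, and in the last camera check all five items stood upright in their wells with the timer and forceps in place; the petri dish was hidden from that view, and no verdict was returned.

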